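# Strip the test-kiln setting

### The job

Strip this small test-kiln setting from the top down and put everything where it belongs: the white lidded jar in the middle of the banding wheel, ready for banding, and the rabbit upright on the free half of the ware board beside the cat; only then lift the dark upper batt off, leaving both props standing, and lay it squarely across the two bearers of the batt rest. Finish with the kiln furniture in the caddy: slide the flat wall prop edgewise down its steel card guides until it sits on the bottom, and stand the round tube prop in its cup. Bisque is brittle, so set the ware down softly, let nothing fall over, and leave the cat where it stands.

Things in the scene. Friction and masses are not known exactly. Their poses are not given: they have to be found in the camera images.
- jar: White round bisque jar with a fixed lid and knob, 57 mm in diameter at its widest, 70 mm high, 0.1 kg, upright on the upper batt, near one of its two ends (either). Origin: centre of its underside; z up. Grip it round the body, about 30 mm above its underside.
- rabbit: Small white bisque rabbit figure with upright ears, 36 x 38 mm, 79 mm high, 0.05 kg, upright on the upper batt, near the other end from the jar. Origin: centre of its underside; z up along the ears. Grip the body, 25 to 30 mm above its underside.
- upper_batt: Upper batt (kiln shelf): dark grey plate 64 (own x) x 150 (own y) x 12 mm, 0.28 kg; origin at the centre of its underside, 72 mm above the table. It bridges the two props and carries jar and rabbit, 33 mm either side of its centre along y. Grip it across x, midway along y, where air is beneath. Below all lies a fixed pale grey-buff base batt, 104 x 186 x 12 mm, centred under it.
- wall_prop: Wall prop: reddish-brown upright slab with three dark vent holes, 92 (own x) x 12 (own y) x 60 mm high, 0.13 kg. It stands loose on its long edge on the base batt, crosswise under one end (either) of the upper batt, 70 mm from the batt's centre, sticking out 14 mm on both sides of it. Origin: centre of its lower face.
- tube_prop: Tube prop: cream round hollow kiln post, 36 mm outside diameter, 18 mm inside, 60 mm high, 0.08 kg, standing loose on the base batt under the other end of the upper batt, 70 mm from the batt's centre, sticking out 13 mm past the batt's end. Origin: centre of its lower end; z up along the tube.
- banding_wheel: Banding wheel: grey round turntable head, 200 mm in diameter, on a heavy fixed foot; the head spins freely about the vertical axis through the origin. Its flat top is 82.5 mm above the table. Origin: on the wheel's axis, at table height. Place of the jar: centred on top.
- ware_board: Ware board: fixed plank 86 (own x) x 160 (own y) mm on two battens, its top 20 mm above the table. Origin: centre of its underside, at table height. The cat stands on its -y half; the +y half (around own x 0, y +35 mm) is free for the rabbit.
- batt_rest: Batt rest: fixed wooden board 84 (own x) x 150 (own y) x 8 mm with two bearers, topped with green felt, along x at y = -45 and +45 mm. Origin: centre of its underside. The upper batt lies centred on both bearers, its length along own y, its underside 24 mm above the table; fingers can reach down between the bearers.
- caddy: Fixed plywood board 124 (own x) x 160 (y) x 12 mm; origin under its centre. At y +38: two steel card guides facing along x for the wall prop (its length along x): slot 15 mm wide, 100 long, lips in to x +-38, flared mouths (31 x 115) at 73 mm height; seated, its lower edge is at z 12. At x 0, y -42: brown block 70 x 68, top at z 30, with the tube prop's round cup, 45 mm wide, floor at z 12.
- cat: Small white bisque cat figure, 40 x 42 mm, 73 mm high, standing on the -y half of the ware board, about 45 mm from the board's centre. Origin: centre of its underside. A bystander: leave it where it stands.

How it is judged (in metres and radians):
On the way, in this order (a step that is already met when the one before it is completed fails the run):
1. the jar stands centred on the banding wheel and the rabbit on the free half of the ware board while the upper batt still rests on its props (horizontal distance between jar and banding_wheel below 0.015 m and z of jar in the frame of banding_wheel between 0.0765 and 0.0885 m and angle between jar's own z axis and vertical below 0.1 rad and x of rabbit in the frame of ware_board between -0.038 and 0.038 m and y of rabbit in the frame of ware_board between -0.015 and 0.075 m and z of rabbit in the frame of ware_board between 0.015 and 0.025 m and angle between rabbit's own z axis and vertical below 0.12 rad and distance of upper_batt from where it was at the start of the episode below 0.025 m), for 0.2 s.
2. the upper batt lies on the batt rest while both props still stand where they stood (x of upper_batt in the frame of batt_rest between -0.014 and 0.014 m and y of upper_batt in the frame of batt_rest between -0.016 and 0.016 m and z of upper_batt in the frame of batt_rest between 0.02 and 0.028 m and angle between the y axis of upper_batt and the y axis of batt_rest, either way round below 0.16 rad and angle between upper_batt's own z axis and vertical below 0.06 rad and distance of each of wall_prop, tube_prop from where it was at the start of the episode below 0.025 m and angle between each of wall_prop, tube_prop's own z axis and vertical below 0.2 rad), for 0.2 s.
At the end, for the whole second after the job is handed in: Jar upright within 15 mm of the wheel's axis; rabbit upright on the board's free half; batt flat on both bearers, within 14 mm across, 16 mm along, 0.16 rad; wall prop down in its guides within 3.5 mm; tube prop on its cup's floor; cat within 15 mm of its start; all released, at rest (horizontal distance between jar and banding_wheel below 0.015 m and z of jar in the frame of banding_wheel between 0.0765 and 0.0885 m and angle between jar's own z axis and vertical below 0.1 rad and linear speed of each of jar, rabbit, upper_batt, wall_prop, tube_prop, cat below 0.03 m/s and contact force between each of jar, rabbit, upper_batt, wall_prop, tube_prop, cat and the fingers below 0.2 N and x of rabbit in the frame of ware_board between -0.038 and 0.038 m and y of rabbit in the frame of ware_board between -0.015 and 0.075 m and z of rabbit in the frame of ware_board between 0.015 and 0.025 m and angle between each of rabbit, wall_prop, tube_prop's own z axis and vertical below 0.12 rad and x of upper_batt in the frame of batt_rest between -0.014 and 0.014 m and y of upper_batt in the frame of batt_rest between -0.016 and 0.016 m and z of upper_batt in the frame of batt_rest between 0.02 and 0.028 m and angle between the y axis of upper_batt and the y axis of batt_rest, either way round below 0.16 rad and angle between upper_batt's own z axis and vertical below 0.06 rad and x of wall_prop in the frame of caddy between -0.009 and 0.009 m and y of wall_prop in the frame of caddy between 0.032 and 0.044 m and z of wall_prop in the frame of caddy between 0.0085 and 0.0155 m and angle between the x axis of wall_prop and the x axis of caddy, either way round below 0.12 rad and x of tube_prop in the frame of caddy between -0.01 and 0.01 m and y of tube_prop in the frame of caddy between -0.052 and -0.032 m and z of tube_prop in the frame of caddy between 0.008 and 0.016 m and distance of cat from where it was at the start of the episode below 0.015 m and angle between cat's own z axis and vertical below 0.15 rad); the robot touches nothing.
It fails at once if the jar, the rabbit or the cat falls over (angle between any of jar, rabbit, cat's own z axis and vertical above 0.8 rad).
It fails at once if the wall prop or the tube prop falls over (angle between any of wall_prop, tube_prop's own z axis and vertical above 0.8 rad).
It fails at once if the jar or the rabbit is set down hard (dropped or pressed down with more than 45 N) (contact force between jar and banding_wheel above 45 N or contact force between rabbit and ware_board above 45 N).
It fails at once if the cat is pushed from its place (distance of cat from where it was at the start of the episode above 0.03 m).
It also fails if it takes over 141 s, if anything falls off the work surface, if the arm or the gripper's body presses on something with over 40 N, if the wrist force passes 120 N, or if a joint passes its speed limit or range.

### The arm

A 6-joint arm with a two-finger parallel gripper is mounted at the origin on a cart in front of the work surface, level with it; the furniture and walls round the work are solid. World frame = base frame: x ahead of the robot, y to its left, z up, the work surface at z = 0. Lengths are in mm, angles in rad, forces in N, time in s.
With the tool pointing down it reaches from about 350 to 775 mm from the base axis. Payload 7.3 kg.
Tool frame: the origin (TCP) lies midway between the tips of the shut fingers; the grasp point (between the pads) lies 19 mm behind it; z points along the fingers, y is the line along which they close (so a half turn about z gives the same grasp; the last joint's range is limited). The gripper opens to 92 mm and grips with 3 to 60 N. Pads are 19 mm wide; open, the fingers measure 130 mm over their backs; the gripper's body (75 mm by 190 mm) begins 47 mm behind the grasp point.
Start: joints at [-1.464, 0.342, 1.524, -0, 1.275, -0.146], TCP at [131.333, -508.327, 226.741] pointing down, gripper open.
Joint ranges: [-2.53, 2.53], [-0.77, 2.02], [0.04, 2.7], [-1, 4.14], [0.28, 2.66], [-3.11, 3.11]. Speed limits (rad/s): [2.57, 2.57, 3.14, 3.14, 3.14, 3.14].

### API

Orientations are given as [roll, pitch, yaw] about the fixed x, y, z axes, in that order (R = Rz(yaw) Ry(pitch) Rx(roll)).
In Python, from plant import * gives the robot as it stands.
- The arm moves only by the tool step_arm, never from a script. Its argument "deltas" is one flat list of numbers, 5 for each row, row after row: the shift along the world's x, y, z in mm, then the turn about the world's z in degrees, then the finger opening in mm, from 0 to 91.8. In form: [tx, ty, tz, turn, gripper, tx, ty, tz, turn, gripper, ...]. A call has exactly 10 rows; each row shifts and turns the commanded pose from where the row before left it; what a row does not reach is not made up. A row lasts 1/8 s, in which the tool goes at most 62.5 mm and 10.7 degrees, less where a joint would pass 70% of its speed; a pose out of reach is approached as far as the arm can. A call is refused whole if a number of a shift passes 62.5 or a number of a turn 10.7, either way. A call with a gripper value outside its range is refused whole. The fingers move at their own pace and stop on an object; the grip force is fixed at half the most. Time passes only in rows, so rows that do not move let the fingers close, or fill a call up. It gives the time, the measured TCP pose, the force, the opening and the grip force at its end, in the units of the state.
- get_obs(): the state, without advancing time (a new reading comes with each control period).
- capture(name): name is "scene" or "top" or "wrist"; returns the picture (400x640x3 uint8, red, green, blue); there is no depth.
- camera_params(name): a dict with "mtx" (3x3 intrinsics, pixels), "rvec" (rotation vector, rad) and "tvec" (3), from world to camera coordinates, as OpenCV has them. Camera axes: x right, y down, z forward; pixel columns grow to the right and rows downward; lengths in mm; the calibration is good to about 2 mm. A picture is of the moment at which its call begins: read the wrist's pose just before it. camera_params takes no time and is no camera call; for the wrist camera it gives the pose at the moment of the call.
- close_job(): hands the job in; it is judged then, once.
The state is a dict: "time": time; "joint_positions": joint angles; "dq": joint speeds; "tau": joint torques, N m; "tool_pos": TCP position; "tcp_rot": TCP orientation; "contact_force": force on the tool from outside, world axes, zero at the start; "moment": the same for the moment, N m; "grip_width": finger opening in mm; "finger_force": force on a finger pad.
Only numpy, scipy, OpenCV 4.12 (cv2) and the standard library are available. Lean on these libraries where they do the work, as an engineer would, in place of code of your own. Each camera call takes 0.05 s, during which the arm holds its last target. There are 200 camera calls.

## Working session

There is one attempt and no reset: what is moved stays moved. The work goes in short steps, Python scripts to look and compute and a tool call to move; the robot and the scene stay as the last step left them, time stands still between calls to the robot, and variables do not carry over. Pictures are saved under pics/ and viewed, at most 14 in all, crops included, and the job is handed in when it is done.

Besides the shell and the picture viewer there is one more tool, called in YAML: its name, and indented under it one key for each argument. step_arm: Moves the arm, as the interface text tells. Its arguments: {"type":"object","properties":{"deltas":{"type":"array","items":{"type":"number"}}},"required":["deltas"]}

```bash
ls; mkdir -p pics
python3 - <<'E'
from plant import *
import cv2
for n in ("top","scene"):
    im=capture(n); cv2.imwrite(f"pics/{n}0.png",im[:,:,::-1]); p=camera_params(n)
    import numpy as np
    R=cv2.Rodrigues(np.array(p["rvec"],float))[0]; print(n,p["mtx"],(-R.T@np.array(p["tvec"]).ravel()).round(),R.round(2))
print(get_obs())
E
```

```text
pics
top [[503.05029105   0.         311.83135453]
 [  0.         503.05029105 203.47159344]
 [  0.           0.           1.        ]] [ 373.   24. 1592.] [[-0.01 -1.    0.  ]
 [-0.99  0.01 -0.11]
 [ 0.11 -0.01 -0.99]]
scene [[412.02114159   0.         328.68516955]
 [  0.         412.02114159 198.21375578]
 [  0.           0.           1.        ]] [-110.  549.  781.] [[-0.63 -0.77  0.01]
 [-0.49  0.39 -0.78]
 [ 0.6  -0.5  -0.62]]
{'time': 0.1, 'joint_positions': array([-1.46398591e+00,  3.42630750e-01,  1.52487623e+00,  2.85117215e-05,
        1.27538617e+00, -1.46004568e-01]), 'dq': array([-0.0005811 , -0.00274211, -0.0028582 , -0.00033657, -0.00126457,
        0.00056498]), 'tau': array([ 2.43562783e-03, -4.32004344e+01, -2.44694299e+01,  7.21784472e-02,
        5.25608927e-02, -3.63082449e-05]), 'tool_pos': array([ 131.30992491, -507.96583315,  226.14182572]), 'tcp_rot': array([-3.14030997e+00, -2.16179036e-04,  2.52806528e-01]), 'contact_force': array([0.06553675, 0.44172816, 0.12939398]), 'moment': array([0.02082914, 0.05637933, 0.00834291]), 'finger_force': 0.0, 'grip_width': 91.73131241979489}
```

View pics/top0.png

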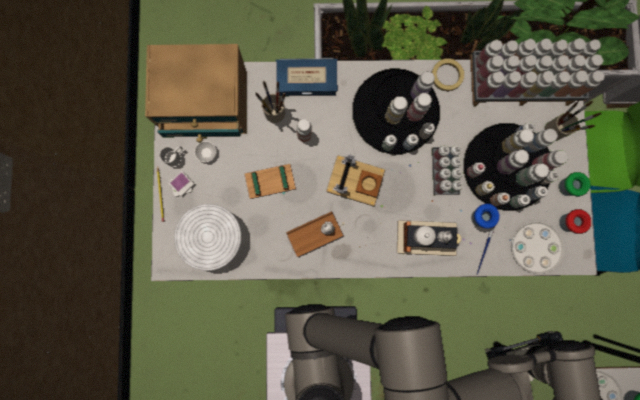

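View pics/scene0.png

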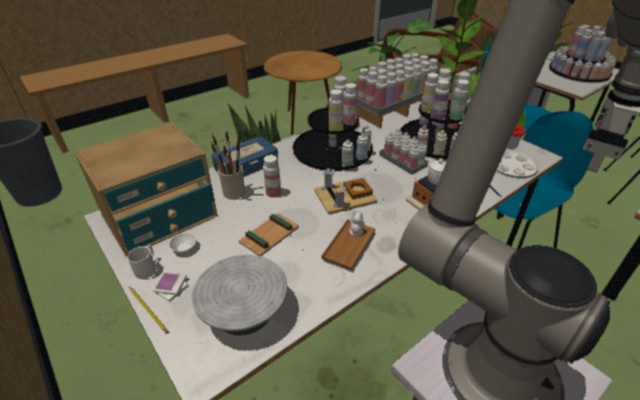

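The top view shows the wheel at (208,237), ware board with cat at (315,234)/(327,228), batt rest at (270,180), caddy at (356,182), and kiln setting at (428,237) with jar at about (425,235) and rabbit at (445,236). I'll make helpers and get rough positions.

```bash
cat > h.py <<'E'
from plant import *
import cv2, numpy as np
def cam(n):
    p=camera_params(n); R=cv2.Rodrigues(np.array(p["rvec"],float))[0]
    return np.array(p["mtx"]),R,np.array(p["tvec"],float).ravel()
def ray(c,uv,z):
    K,R,t=c; o=-R.T@t; uv=np.atleast_2d(uv).astype(float)
    d=np.c_[uv,np.ones(len(uv))]@np.linalg.inv(K).T@R
    return o+d*((np.broadcast_to(z,len(uv))-o[2])/d[:,2])[:,None]
def proj(c,P):
    K,R,t=c; q=(np.atleast_2d(P)@R.T+t)@K.T; return q[:,:2]/q[:,2:]
def snap(n,f):
    o=get_obs(); c=cam(n); im=capture(n)[:,:,::-1].copy(); cv2.imwrite(f"pics/{f}.png",im); np.savez(f"pics/{f}.npz",K=c[0],R=c[1],t=c[2]); return im,c,o
def load(f):
    d=np.load(f"pics/{f}.npz"); return cv2.imread(f"pics/{f}.png"),(d["K"],d["R"],d["t"])
E
python3 - <<'E'
from h import *
im=cv2.imread("pics/top0.png"); c=cam("top")
for n,u,z in [("wheel",(208,237),82),("board",(315,234),20),("cat",(327,228),60),("rest",(270,180),20),("caddy",(356,182),12),("caddyL",(347,175),73),("jar",(425,235),140),("rabbit",(445,236),140),("batt",(433,237),84)]:
    print(n,ray(c,u,z)[0].round())
cv2.imwrite("pics/topc.png",cv2.resize(im[150:275,230:470],None,fx=3.3,fy=3.3,interpolation=cv2.INTER_CUBIC))
# wrist
K,R,t=cam("wrist");print(K,R.round(2),-R.T@t)
E
```

```text
wheel [447. 327.  82.]
board [455.   6.  20.]
cat [471. -30.  60.]
rest [628. 146.  20.]
caddy [ 619. -127.   12.]
caddyL [631. -94.  73.]
jar [ 442. -310.  140.]
rabbit [ 438. -368.  140.]
batt [ 438. -347.   84.]
[[354.0390635    0.         322.74267626]
 [  0.         354.0390635  204.13134382]
 [  0.           0.           1.        ]] [[ 0.25 -0.97 -0.  ]
 [-0.92 -0.24  0.3 ]
 [-0.29 -0.07 -0.95]] [ 209.8779683  -487.88117313  384.02989792]
```

View pics/topc.png

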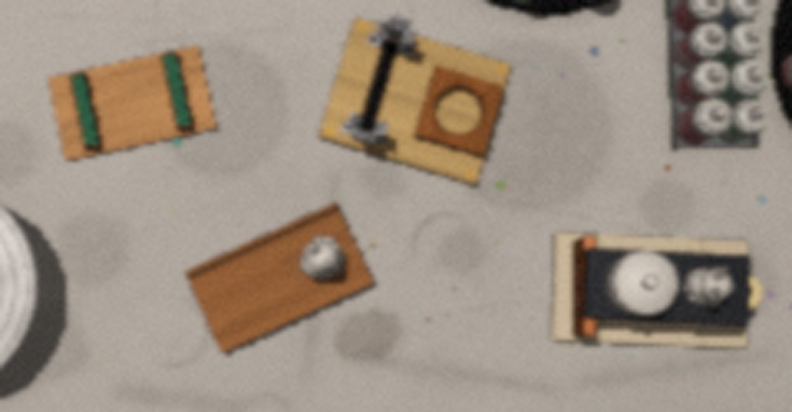

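step_arm:
  deltas: [20, 10, 30, 7.5, 91.8, 32, 17, 30, 7.5, 91.8, 32, 17, 30, 7.5, 91.8, 32, 17, 14, 7.5, 91.8, 32, 17, 0, 7.5, 91.8, 32, 17, 0, 7.5, 91.8, 32, 17, 0, 7.5, 91.8, 32, 17, 0, 7.5, 91.8, 32, 17, 0, 7.5, 91.8, 31, 19, 0, 8, 91.8]

```text
time: 1.35
tool_pos: [439.2, -342.6, 330.2]
tcp_rot: [-3.141, -0.001, 1.575]
contact_force: [-0.1, -0.1, 0.8]
grip_width: 91.7
finger_force: 0.0
```

Run:
```python
from h import *
im,c,o=snap("wrist","w1"); print(o["tool_pos"],o["tcp_rot"],o["joint_positions"])
```

```text
[ 439.24022881 -342.59924327  330.23004758] [-3.14099750e+00 -6.26421245e-04  1.57497772e+00] [-8.00002552e-01  3.48686884e-01  1.23219765e+00  5.87925475e-06
  1.56157217e+00 -8.04184187e-01]
```

View pics/w1.png

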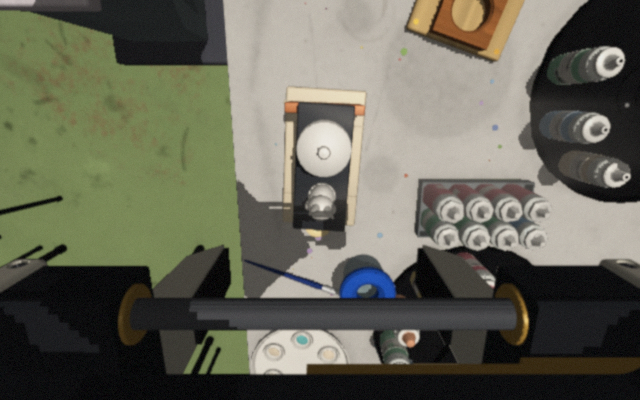

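The wrist view shows the jar (323,150), rabbit (320,200), the dark batt (293–355, 104–231), wall prop ends at (291,107)/(360,110), and the tube at (316,234).

Run:
```python
from h import *
im,c=load("w1")
x0,y0,x1,y1=284,90,362,240
hsv=cv2.cvtColor(im,cv2.COLOR_BGR2HSV); g=im.max(2)
m=np.zeros(g.shape,np.uint8); m[y0:y1,x0:x1]=(g[y0:y1,x0:x1]<75)*255
cnt=max(cv2.findContours(m,cv2.RETR_EXTERNAL,cv2.CHAIN_APPROX_NONE)[0],key=cv2.contourArea)
P=ray(c,cv2.convexHull(cnt)[:,0],84); r=cv2.minAreaRect(P[:,:2].astype(np.float32)); print("batt",r)
# jar: white & circle
m=np.zeros(g.shape,np.uint8); m[115:182,296:352]=(g[115:182,296:352]>120)*255
cnt=max(cv2.findContours(m,cv2.RETR_EXTERNAL,cv2.CHAIN_APPROX_NONE)[0],key=cv2.contourArea)
print(cv2.boundingRect(cnt)); e=cv2.minEnclosingCircle(cnt);print(e, ray(c,e[0],84+35),ray(c,(323,152.5),152))
print("rab head",ray(c,[(320,187),(320,208),(320,200)],[84+76,84+25,84+50]))
hm=((hsv[:,:,0]<14)&(hsv[:,:,1]>110)&(g>90)); ys,xs=np.nonzero(hm[95:125,280:372]); P=ray(c,np.c_[xs+280,ys+95],72)
for s in (xs<46,xs>=46): print("wall end",P[s].mean(0),P[s].min(0),P[s].max(0))
big=cv2.resize(im[80:245,270:380],None,fx=4.5,fy=3.6,interpolation=cv2.INTER_CUBIC);cv2.imwrite("pics/w1c.png",cv2.resize(im[80:245,270:380],None,fx=3.6,fy=3.6,interpolation=cv2.INTER_CUBIC))
```

```text
batt ((436.29754638671875, -374.3913879394531), (94.93280792236328, 64.4752426147461), 86.4579086303711)
(296, 120, 56, 62)
((329.5, 153.0), 35.302364349365234) [[ 446.2120379  -320.46295025  119.        ]] [[ 439.40692041 -314.76921682  152.        ]]
rab head [[ 436.67798715 -346.56781037  160.        ]
 [ 436.31450986 -384.11773266  109.        ]
 [ 436.49549941 -367.28041799  134.        ]]
wall end [ 402.77263383 -275.68314898   72.        ] [ 395.98447412 -281.34566669   72.        ] [ 410.92542004 -270.34779508   72.        ]
wall end [ 479.94809805 -278.14072781   72.        ] [ 472.03720595 -283.23014043   72.        ] [ 485.79225042 -273.31446944   72.        ]
```

View pics/w1c.png

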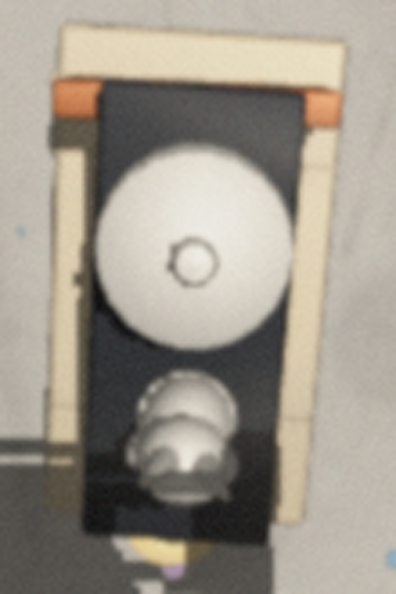

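Run:
```python
from h import *
im,c=load("w1")
f=lambda x,y:(270+x/3.6-.4,80+y/3.6-.4)
q=ray(c,[f(100,80),f(306,92),f(268,543),f(84,532)],84); print(q.round(1),"c",q.mean(0))
print(np.linalg.norm(q-np.roll(q,1,0),axis=1), np.degrees(np.arctan2(*(q[1]-q[0])[[1,0]])),np.degrees(np.arctan2(*(q[0]-q[3])[[0,1]])))
for z in (30,35,40): print("jar",ray(c,f(194,248),84+z))
print("knob",ray(c,f(193,261),152))
print("rab",ray(c,[f(187,372),f(182,500),f(130,440),f(235,440)],[84+20,84+76,84+30,84+30]))
w=ray(c,[f(55,78),f(345,92),f(344,124),f(54,116)],72);print("wall",w,w.mean(0))
print("camctr",-c[1].T@c[2])
```

```text
[[ 411.1 -269.9   84. ]
 [ 474.  -273.2   84. ]
 [ 465.6 -420.9   84. ]
 [ 403.1 -417.2   84. ]] c [ 438.43950886 -345.28835017   84.        ]
[147.47673506  62.96015232 147.95059385  62.56702919] -2.9717238101777546 3.09020641628807
jar [[ 439.91680427 -316.51445055  114.        ]]
jar [[ 439.90853662 -315.78336764  119.        ]]
jar [[ 439.90026897 -315.05228473  124.        ]]
knob [[ 439.60601307 -314.38736439  152.        ]]
rab [[ 437.94527265 -356.34500055  104.        ]
 [ 436.88815132 -378.49802863  160.        ]
 [ 420.55957271 -375.40590971  114.        ]
 [ 452.77134382 -375.26389479  114.        ]]
wall [[ 396.13931024 -269.6082756    72.        ]
 [ 487.25255531 -273.46345808   72.        ]
 [ 487.32497724 -283.23131897   72.        ]
 [ 395.50396283 -281.1561056    72.        ]] [ 441.5552014  -276.86478956   72.        ]
camctr [ 439.29810826 -261.80503937  488.16694062]
```

step_arm:
  deltas: [0.8, 10, -20, -1.6, 91.8, 0, 10, -30, -1.6, 91.8, 0, 8.6, -35, 0, 91.8, 0, 0, -35, 0, 91.8, 0, 0, -35, 0, 91.8, 0, 0, -30, 0, 91.8, 0, 0, -25, 0, 91.8, 0, 0, -15, 0, 91.8, 0, 0, -9, 0, 91.8, 0, 0, 0, 0, 91.8]

```text
time: 2.65
tool_pos: [439.1, -314.8, 96.6]
tcp_rot: [-3.141, -0.0, 1.515]
contact_force: [-0.7, 0.1, 0.1]
grip_width: 91.8
finger_force: 0.0
```

step_arm:
  deltas: [0, 0, 0, 0, 70, 0, 0, 0, 0, 62, 0, 0, 0, 0, 50, 0, 0, 0, 0, 50, 0, 0, 0, 0, 50, 0, 0, 0, 0, 50, 0, 0, 0, 0, 50, 0, 0, 5, 0, 50, 0, 0, 10, 0, 50, 0, 0, 15, 0, 50]

```text
time: 3.9
tool_pos: [439.0, -314.6, 127.4]
tcp_rot: [-3.141, -0.0, 1.515]
contact_force: [-0.1, -0.1, -0.8]
grip_width: 54.0
finger_force: 30.0
```

Run:
```python
from h import *
c=cam("top"); im=cv2.imread("pics/top0.png")
# wheel: ellipse of bright disc; refine centre by threshold vs bench
cv2.imwrite("pics/whl.png",cv2.resize(im[195:280,165:255],None,fx=5,fy=5,interpolation=cv2.INTER_CUBIC))
g=im.max(2); 
cc=cv2.HoughCircles(cv2.medianBlur(cv2.cvtColor(im,cv2.COLOR_BGR2GRAY),3),cv2.HOUGH_GRADIENT_ALT,1.5,20,param1=100,param2=0.6,minRadius=26,maxRadius=40); print(cc)
if cc is not None:
    for q in cc[0]: print(ray(c,q[:2],82.5),q[2])
```

```text
[[[205.5      235.5       31.068464]
  [409.5      349.5       32.94879 ]
  [327.       384.        32.861664]]]
[[451.74727266 334.71865245  82.5       ]] 31.068464
[[ 110.35441275 -265.09140562   82.5       ]] 32.94879
[[ 16.25027969 -21.98805937  82.5       ]] 32.861664
```

View pics/whl.png

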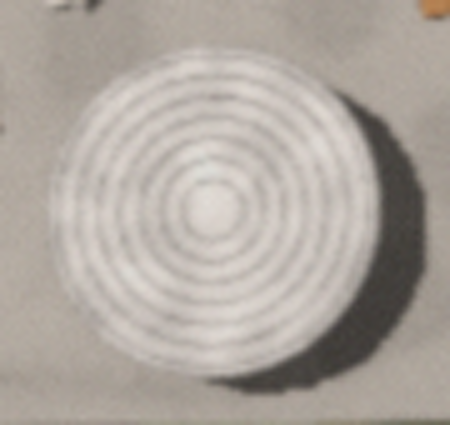

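step_arm:
  deltas: [0, 0, 25, 0, 50, 0, 5, 30, 0, 50, 0, 20, 30, 0, 50, 1, 35, 30, 0, 50, 1, 45, 7, 0, 50, 1, 50, 0, 0, 50, 1, 50, 0, 0, 50, 1, 50, 0, 0, 50, 1, 50, 0, 0, 50, 1, 50, 0, 0, 50]

```text
time: 5.15
tool_pos: [446.0, 41.9, 250.0]
tcp_rot: [3.14, 0.0, 1.515]
contact_force: [0.7, -0.1, -0.6]
grip_width: 54.4
finger_force: 30.0
```

step_arm:
  deltas: [1, 50, 0, 0, 50, 1, 50, 0, 0, 50, 1, 50, 0, 0, 50, 0, 45, 0, 0, 50, 0, 40, 0, 0, 50, 0, 28, 0, 0, 50, 0, 15, 0, 0, 50, 0, 8, 0, 0, 50, 0, 2, 0, 0, 50, 0, 0, 0, 0, 50]

```text
time: 6.4
tool_pos: [449.3, 327.6, 248.8]
tcp_rot: [3.142, 0.0, 1.514]
contact_force: [0.0, -0.3, -1.2]
grip_width: 54.3
finger_force: 30.0
```

Run:
```python
from h import *
c=cam("top"); print(ray(c,[(207.2,236.2),(207.8,237)],82.5))
im,c,o=snap("wrist","w2"); print(o["tool_pos"],o["tcp_rot"],proj(c,[[449,329,82.5],[449,429,82.5],[349,329,82.5],[549,329,82.5]]).round())
```

```text
[[449.58380955 329.61026472  82.5       ]
 [447.16572959 327.79165065  82.5       ]]
[449.28043331 327.58678033 248.84883678] [3.14151241e+00 2.75483508e-04 1.51391120e+00] [[322. 182.]
 [315.  69.]
 [217. 188.]
 [429. 176.]]
```

View pics/w2.png

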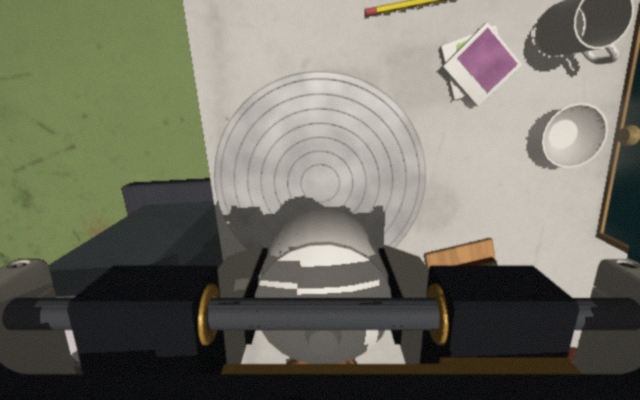

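step_arm:
  deltas: [-1.5, 1, -20, 0, 50, 0, 0, -35, 0, 50, 0, 0, -35, 0, 50, 0, 0, -30, 0, 50, 0, 0, -15, 0, 50, 0, 0, -8, 0, 50, 0, 0, -4, 0, 50, 0, 0, -2, 0, 50, 0, 0, -1.5, 0, 50, 0, 0, -1, 0, 50]

```text
time: 7.7
tool_pos: [447.8, 329.4, 97.5]
tcp_rot: [3.141, -0.0, 1.515]
contact_force: [1.3, -1.0, -0.7]
grip_width: 54.2
finger_force: 30.0
```

step_arm:
  deltas: [0, 0, -0.5, 0, 50, 0, 0, -0.5, 0, 50, 0, 0, -0.4, 0, 50, 0, 0, -0.3, 0, 50, 0, 0, -0.3, 0, 50, 0, 0, -0.2, 0, 50, 0, 0, -0.2, 0, 50, 0, 0, 0, 0, 50, 0, 0, 0, 0, 50, 0, 0, 0, 0, 50]

```text
time: 8.95
tool_pos: [447.7, 329.3, 95.5]
tcp_rot: [3.141, -0.0, 1.515]
contact_force: [-1.9, -2.3, 6.1]
grip_width: 54.2
finger_force: 30.0
```

step_arm:
  deltas: [0, 0, 0, 0, 56, 0, 0, 0, 0, 60, 0, 0, 0, 0, 70, 0, 0, 0, 0, 91.8, 0, 0, 0, 0, 91.8, 0, 0, 10, 0, 91.8, 0, 0, 25, 0, 91.8, 0, 0, 40, 0, 91.8, 0, 0, 45, 0, 91.8, 0, 0, 45, 0, 91.8]

```text
time: 10.2
tool_pos: [447.5, 329.2, 262.1]
tcp_rot: [3.141, -0.0, 1.515]
contact_force: [1.2, -0.6, -0.3]
grip_width: 91.9
finger_force: 0.0
```

step_arm:
  deltas: [0, -25, 15, 0, 91.8, -1, -45, 0, 0, 91.8, -1, -55, 0, 0, 91.8, -1, -55, 0, 0, 91.8, -1, -55, 0, 0, 91.8, -1, -55, 0, 0, 91.8, -1, -55, 0, 0, 91.8, -1, -55, 0, 0, 91.8, -1, -55, 0, 0, 91.8, -1, -55, 0, 0, 91.8]

```text
time: 11.45
tool_pos: [438.3, -182.5, 275.8]
tcp_rot: [3.14, 0.001, 1.515]
contact_force: [1.2, -0.0, 0.1]
grip_width: 92.0
finger_force: 0.0
```

Run:
```python
from h import *
im,c,o=snap("wrist","w3"); print(o["tool_pos"]); b=[455,6];print(proj(c,[[455,6,20],[471,-30,20]]))
im,c,o=snap("scene","s3")
```

```text
[ 438.34628423 -182.51564709  275.80295107]
[[328.1189803  -16.90758295]
 [345.04979816  21.01837587]]
```

View pics/s3.png

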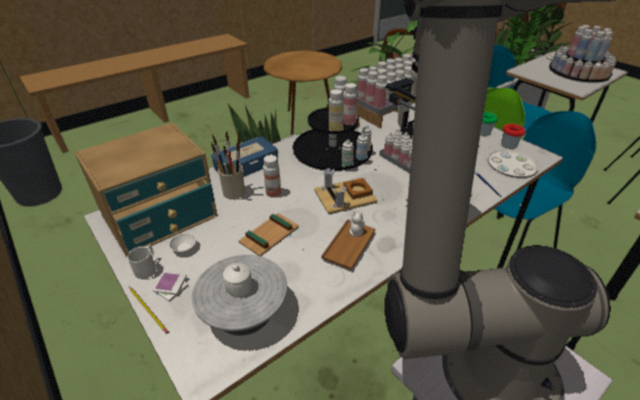

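step_arm:
  deltas: [-0.6, -40, 0, 0, 91.8, -1, -50, 0, 0, 91.8, 0, -50, 0, 0, 91.8, 0, -35, -15, 0, 91.8, 0, -14, -30, 0, 91.8, 0, -5.5, -35, 0, 91.8, 0, 0, -40, 0, 91.8, 0, 0, -30, 0, 91.8, 0, 0, -18, 0, 91.8, 0, 0, -8.8, 0, 91.8]

```text
time: 12.8
tool_pos: [437.2, -374.4, 97.6]
tcp_rot: [-3.141, -0.001, 1.515]
contact_force: [0.4, -0.1, 0.7]
grip_width: 91.6
finger_force: 0.0
```

step_arm:
  deltas: [0, 0, 0, 0, 70, 0, 0, 0, 0, 50, 0, 0, 0, 0, 42, 0, 0, 0, 0, 36, 0, 0, 0, 0, 20, 0, 0, 0, 0, 20, 0, 0, 0, 0, 20, 0, 0, 0, 0, 20, 0, 0, 0, 0, 20, 0, 0, 0, 0, 20]

```text
time: 14.05
tool_pos: [437.1, -375.2, 98.1]
tcp_rot: [3.141, 0.0, 1.515]
contact_force: [0.0, -0.3, 0.8]
grip_width: 33.7
finger_force: 29.9
```

step_arm:
  deltas: [0, 0, 5, 0, 20, 0, 0, 15, 0, 20, 0, 0, 30, 0, 20, 0, 0, 40, 0, 20, 0, 0, 40, 0, 20, 0, 10, 30, 0, 20, 0, 25, 10, 0, 20, 0, 35, 0, 0, 20, 0, 40, 0, 0, 20, 0, 45, 0, 0, 20]

```text
time: 15.3
tool_pos: [436.2, -217.6, 267.3]
tcp_rot: [-3.14, -0.001, 1.515]
contact_force: [1.0, 0.0, -0.6]
grip_width: 33.8
finger_force: 29.9
```

Run:
```python
from h import *
c=cam("top"); f=lambda p:np.array(p)/3.3+[230-.4,150-.4]
q=ray(c,[f(p) for p in [(188,272),(337,205),(375,285),(225,352)]],20); print(q.round(1),q.mean(0).round(1),np.linalg.norm(q-np.roll(q,1,0),axis=1).round())
for a,b in ((1,0),(2,3)): d=q[b]-q[a]; print(np.degrees(np.arctan2(-d[0],d[1])))
print(get_obs()["tool_pos"])
```

```text
[[462.5  94.7  20. ]
 [524.3 -47.6  20. ]
 [447.8 -82.2  20. ]
 [386.7  60.4  20. ]] [455.3   6.3  20. ] [ 83. 155.  84. 155.]
23.5043494682911
23.209227890993148
[ 436.18535329 -217.64123748  267.34561317]
```

step_arm:
  deltas: [0.5, 45, 0, 3, 20, 0.5, 45, 0, 4, 20, 0.5, 45, 0, 4, 20, 0.5, 40, 0, 4, 20, 1, 35, 0, 4, 20, 1, 25, 0, 4, 20, 0, 15, 0, 1, 20, 0, 8, 0, 0, 20, 0, 1, 0, 0, 20, 0, 0, 0, 0, 20]

```text
time: 16.55
tool_pos: [441.0, 38.3, 267.9]
tcp_rot: [-3.141, 0.0, 1.933]
contact_force: [-0.0, -0.2, -1.6]
grip_width: 33.7
finger_force: 29.9
```

Run:
```python
from h import *
im,c,o=snap("wrist","w4"); print(o["tool_pos"],o["tcp_rot"])
a=np.radians(23.4);R=np.array([[np.cos(a),-np.sin(a)],[np.sin(a),np.cos(a)]])
L=np.array([[-43,-80],[43,-80],[43,80],[-43,80],[0,38]])@R.T+[455.3,6.3]
p=proj(c,np.c_[L,np.full(5,20.)]);print(p.round())
v=im.copy()
for q in p: cv2.drawMarker(v,tuple(int(t) for t in q.round()),(0,255,0),0,8)
cv2.imwrite("pics/w4v.png",v)
```

```text
[441.01510604  38.26185021 267.94305562] [-3.14139710e+00  1.63413099e-04  1.93251842e+00]
[[293. 258.]
 [361. 255.]
 [359. 125.]
 [283. 129.]
 [323. 164.]]
```

View pics/w4v.png

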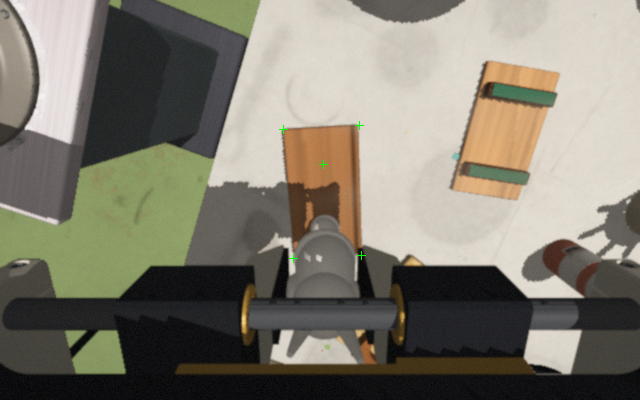

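step_arm:
  deltas: [-0.5, 2.5, -20, 0, 20, 0, 0, -35, 0, 20, 0, 0, -40, 0, 20, 0, 0, -40, 0, 20, 0, 0, -40, 0, 20, 0, 0, -30, 0, 20, 0, 0, -15, 0, 20, 0, 0, -7, 0, 20, 0, 0, -3, 0, 20, 0, 0, -1.5, 0, 20]

```text
time: 17.85
tool_pos: [441.0, 41.1, 36.9]
tcp_rot: [3.141, 0.001, 1.933]
contact_force: [-0.3, -0.4, -0.1]
grip_width: 33.6
finger_force: 29.9
```

step_arm:
  deltas: [0, 0, -0.5, 0, 20, 0, 0, -0.5, 0, 20, 0, 0, -0.4, 0, 20, 0, 0, -0.3, 0, 20, 0, 0, -0.3, 0, 20, 0, 0, 0, 0, 20, 0, 0, 0, 0, 20, 0, 0, 0, 0, 20, 0, 0, 0, 0, 20, 0, 0, 0, 0, 20]

```text
time: 19.1
tool_pos: [440.5, 41.3, 34.5]
tcp_rot: [3.142, 0.0, 1.934]
contact_force: [-0.3, -0.2, -0.1]
grip_width: 33.8
finger_force: 29.9
```

step_arm:
  deltas: [0, 0, -0.3, 0, 20, 0, 0, -0.3, 0, 20, 0, 0, -0.2, 0, 20, 0, 0, 0, 0, 20, 0, 0, 0, 0, 20, 0, 0, 0, 0, 20, 0, 0, 0, 0, 20, 0, 0, 0, 0, 20, 0, 0, 0, 0, 20, 0, 0, 0, 0, 20]

```text
time: 20.35
tool_pos: [440.6, 41.2, 34.0]
tcp_rot: [3.141, 0.0, 1.934]
contact_force: [-1.6, -0.4, 5.1]
grip_width: 33.5
finger_force: 29.9
```

step_arm:
  deltas: [0, 0, 0, 0, 36, 0, 0, 0, 0, 40, 0, 0, 0, 0, 50, 0, 0, 0, 0, 64, 0, 0, 0, 0, 64, 0, 0, 10, 0, 64, 0, 0, 30, 0, 64, 0, 0, 50, 0, 91.8, 0, 0, 55, 0, 91.8, 0, 0, 55, 0, 91.8]

```text
time: 21.6
tool_pos: [440.1, 41.3, 236.3]
tcp_rot: [3.141, 0.0, 1.934]
contact_force: [1.0, -0.6, -1.0]
grip_width: 88.8
finger_force: 0.0
```

Run:
```python
from h import *
im,c=load("w4")
q=ray(c,[(489,61),(559,72),(519,199),(453,187)],8); print(q.round(1),q.mean(0),np.linalg.norm(q-np.roll(q,1,0),axis=1).round())
hsv=cv2.cvtColor(im,cv2.COLOR_BGR2HSV); m=cv2.inRange(hsv,(65,80,20),(95,255,255)); m[:,:440]=0;m[:,580:]=0;m[230:]=0
n,_,st,ce=cv2.connectedComponentsWithStats(m)
big=[ce[i] for i in range(1,n) if st[i,4]>150];print(big,[s for s in st if s[4]>150])
g=ray(c,big,22);print(g,g.mean(0)); d=g[0]-g[1]; print(np.degrees(np.arctan2(-d[0],d[1])))
for n_ in ("top","scene"): snap(n_,n_+"5")
a=cv2.imread("pics/top5.png")[150:275,230:470]; cv2.imwrite("pics/top5c.png",cv2.resize(a,None,fx=3.3,fy=3.3,interpolation=cv2.INTER_CUBIC))
```

```text
[[571.1 210.7   8. ]
 [649.1 228.1   8. ]
 [682.1  83.9   8. ]
 [599.2  68.8   8. ]] [625.37248201 147.88366154   8.        ] [145.  80. 148.  84.]
[array([518.75409836,  92.44444444])] [array([     0,      0,    640,    400, 255444], dtype=int32), array([492,  84,  63,  16, 549], dtype=int32)]
[[611.464753   190.75967551  22.        ]] [611.464753   190.75967551  22.        ]Traceback (most recent call last):
  File "<stdin>", line 7, in <module>
IndexError: index 1 is out of bounds for axis 0 with size 1
```

step_arm:
  deltas: [15, 5, 20, -2, 91.8, 25, 8, 20, -2, 91.8, 30, 10, 20, -2, 91.8, 35, 10, 4, -2, 91.8, 35, 10, 0, 0, 91.8, 25, 8, 0, 0, 91.8, 12, 6, 0, 0, 91.8, 3, 2, 0, 0, 91.8, 0, 0, 0, 0, 91.8, 0, 0, 0, 0, 91.8]

```text
time: 22.85
tool_pos: [620.0, 100.1, 298.2]
tcp_rot: [3.141, 0.0, 1.794]
contact_force: [1.0, -0.1, 0.6]
grip_width: 91.3
finger_force: 0.0
```

```bash
cat > rest.py <<'E'
from h import *
im,c,o=snap("wrist","w5"); print(o["tool_pos"],o["tcp_rot"])
hsv=cv2.cvtColor(im,cv2.COLOR_BGR2HSV); m=cv2.inRange(hsv,(60,60,15),(100,255,255)); m[270:]=0
n,_,st,ce=cv2.connectedComponentsWithStats(m)
for i in range(1,n):
    if st[i,4]>150: print(st[i],ce[i],ray(c,ce[i],23)[0].round(1), [ (lambda P:(cv2.minAreaRect(P)))(ray(c,np.argwhere(_==i)[:,::-1],23)[:,:2].astype(np.float32))])
for n_ in ("top","scene"): snap(n_,n_+"5")
E
python3 rest.py
```

```text
[620.04614889 100.07429428 298.239176  ] [3.14123776e+00 1.57956295e-04 1.79377233e+00]
[ 481    0   66   86 2955] [512.89576988  39.37089679] [797.1 282.9  23. ] [((797.7161865234375, 278.8748779296875), (40.63026809692383, 97.22444915771484), 0.26606300473213196)]
[ 551    0   86   82 4218] [591.93954481  39.83428165] [883.6 302.   23. ] [((884.1661987304688, 300.5703125), (58.11243438720703, 96.92160034179688), 0.31877127289772034)]
[307  81  60  12 668] [336.51646707  86.44461078] [616.2 190.6  23. ] [((616.2411499023438, 190.50469970703125), (68.69949340820312, 12.12354564666748), 12.770620346069336)]
[307 158  56  11 517] [334.16247582 162.7582205 ] [634.2 102.8  23. ] [((634.6102294921875, 102.98297882080078), (68.18550109863281, 11.890182495117188), 11.507034301757812)]
```

View pics/w5.png

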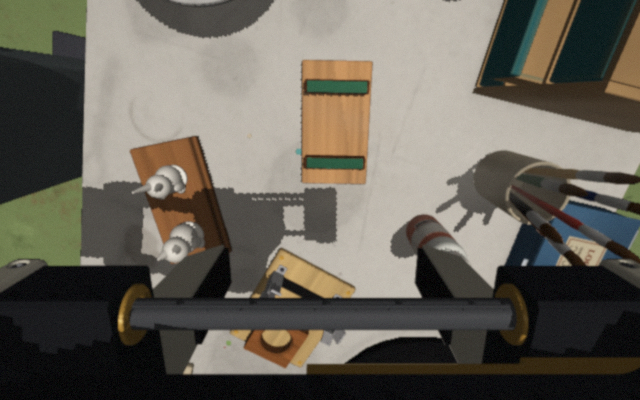

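Run:
```python
from h import *
im,c=load("w5"); ct=cam("top")
print("bottle cap wrist",ray(c,[(425,232)]*2+[(465,255)]*2,[0,20,80,110]).round())
print("top",ray(ct,[(304,127)]*3,[0,60,100]).round())
cs=cam("scene"); print("scene bottle base/top", ray(cs,[(273,195)],0).round(), proj(cs,[[720,100,0],[720,100,80]]).round())
```

```text
bottle cap wrist [[781.  32.   0.]
 [773.  39.  20.]
 [804.  41.  80.]
 [788.  52. 110.]]
top [[803.  36.   0.]
 [787.  36.  60.]
 [776.  36. 100.]]
scene bottle base/top [[765.  42.   0.]] [[265. 210.]
 [262. 188.]]
```

step_arm:
  deltas: [-2, -20, 0, -2, 91.8, -2, -35, 0, -2, 91.8, -2, -45, 0, -2, 91.8, -2, -45, 0, -2, 91.8, -4, -45, 0, -2, 91.8, -4, -40, 0, -2, 91.8, -4, -25, 0, -2, 91.8, 0, -12, 0, -1.8, 91.8, 0, -3, 0, 0, 91.8, 0, 0, 0, 0, 91.8]

```text
time: 24.25
tool_pos: [600.6, -169.2, 297.7]
tcp_rot: [3.142, -0.0, 1.519]
contact_force: [-0.6, -0.0, 0.4]
grip_width: 91.9
finger_force: 0.0
```

Run:
```python
from h import *
im,c,o=snap("wrist","w6"); print(o["tool_pos"],o["tcp_rot"])
p=proj(c,[[619,-127,12]])[0]; print(p)
u,v=p.astype(int); u0,v0=max(u-100,0),max(v-95,0); a=im[v0:v0+180,u0:u0+200]; print(u0,v0)
cv2.imwrite("pics/w6c.png",cv2.resize(a,None,fx=3.3,fy=3.3,interpolation=cv2.INTER_CUBIC))
```

```text
[ 600.59530088 -169.22349423  297.73660531] [ 3.14152737e+00 -2.48077660e-04  1.51885535e+00]
[335.81157983 126.23053587]
235 31
```

View pics/w6c.png

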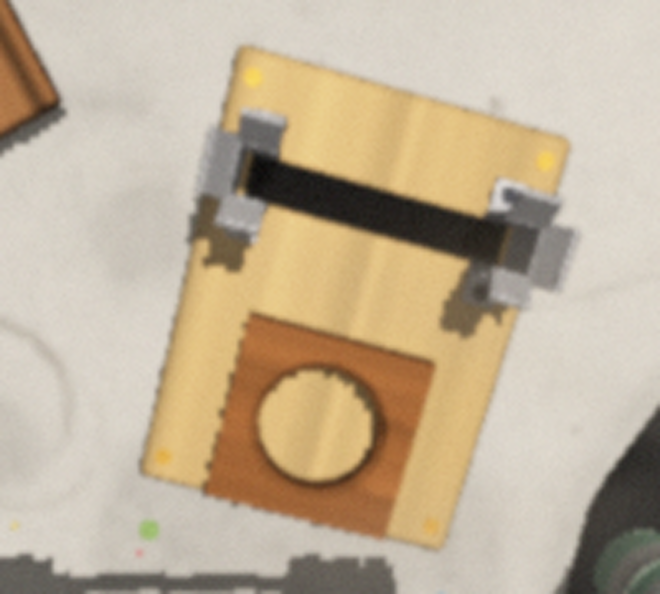

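Run:
```python
from h import *
im,c=load("w6"); f=lambda p:np.array(p)/3.3+[235-.4,31-.4]
F=lambda L,z: ray(c,[f(p) for p in L],z)
q=F([(240,45),(570,140),(440,548),(142,472)],12); print(q.round(1),q.mean(0),np.linalg.norm(q-np.roll(q,1,0),axis=1).round(1))
def yaw(q): 
    a=q[1]-q[0]; b=q[0]-q[3]; d=q[2]-q[3]; e=q[1]-q[2]
    return np.degrees([np.arctan2(a[1],a[0]),np.arctan2(d[1],d[0]),np.arctan2(-b[0],b[1]),np.arctan2(-e[0],e[1])])
print(yaw(q))
b=F([(252,315),(435,362),(386,538),(207,492)],30); print("block",b.mean(0),yaw(b),np.linalg.norm(b-np.roll(b,1,0),axis=1))
print("hole top",F([(319,427)],30),F([(316,424)],12))
s=F([(252,152),(508,228),(500,262),(245,188)],12.5); print("strip",s.round(1),s.mean(0),yaw(s))
C=q.mean(0)[:2]
for a in (-13,-14,-14.5,-15):
    r=np.radians(a); R=np.array([[np.cos(r),-np.sin(r)],[np.sin(r),np.cos(r)]]); print(a,(R@[0,38]+C).round(1),(R@[0,-42]+C).round(1))
# flare tops mouth
fl=F([(285,118),(222,108),(555,210),(495,182),(243,240),(190,200),(577,228),(525,305)],73);print(fl.round(1))
```

```text
[[ 590.1  -32.9   12. ]
 [ 705.6  -70.1   12. ]
 [ 657.1 -219.1   12. ]
 [ 542.3 -182.5   12. ]] [ 623.76165978 -126.12959072   12.        ] [157.  121.3 156.7 120.5]
[-17.83679153 -17.6928456  -17.7070105  -17.9987444 ]
block [ 611.62646843 -165.94836909   30.        ] [-17.13868373 -17.81369405 -18.05085431 -16.69679844] [67.10484193 68.01594479 67.91845875 69.61287112]
hole top [[ 611.28888902 -165.23183491   30.        ]] [[ 610.45684314 -167.26314572   12.        ]]
strip [[ 592.1  -68.2   12.5]
 [ 683.5  -99.    12.5]
 [ 680.6 -110.9   12.5]
 [ 588.8  -80.3   12.5]] [636.24163388 -89.59242644  12.5       ] [-18.64115333 -18.43855528 -15.1862951  -13.74163452]
-13 [632.3 -89.1] [ 614.3 -167.1]
-14 [633.  -89.3] [ 613.6 -166.9]
-14.5 [633.3 -89.3] [ 613.2 -166.8]
-15 [633.6 -89.4] [ 612.9 -166.7]
[[ 604.5  -61.7   73. ]
 [ 585.5  -57.9   73. ]
 [ 687.4  -92.9   73. ]
 [ 668.7  -83.7   73. ]
 [ 589.4  -96.9   73. ]
 [ 573.7  -84.    73. ]
 [ 694.4  -98.7   73. ]
 [ 678.3 -121.6   73. ]]
```

step_arm:
  deltas: [-20, -20, 0, 0, 91.8, -35, -38, 0, 0, 91.8, -40, -43, 0, 0, 91.8, -38, -42, 0, 0, 91.8, -20, -23, -15, 0, 91.8, -7, -8, -30, 0, 91.8, -2, -2, -35, 0, 91.8, 0, 0, -35, 0, 91.8, 0, 0, -30, 0, 91.8, 0, 0, -10, 0, 91.8]

```text
time: 25.55
tool_pos: [438.4, -344.3, 141.2]
tcp_rot: [-3.14, -0.002, 1.52]
contact_force: [0.2, -0.5, -0.6]
grip_width: 91.8
finger_force: 0.0
```

Run:
```python
from h import *
im,c,o=snap("wrist","w7"); print(o["tool_pos"],o["tcp_rot"])
print(proj(c,[[474,-273,84],[411,-270,84],[466,-421,84],[403,-417,84],[442,-276,72]]).round())
```

```text
[ 438.38508545 -344.32865619  141.20375172] [-3.13956100e+00 -2.16053831e-03  1.51958810e+00]
[[377. 108.]
 [270. 109.]
 [367. 324.]
 [278. 323.]
 [323. 115.]]
```

View pics/w7.png

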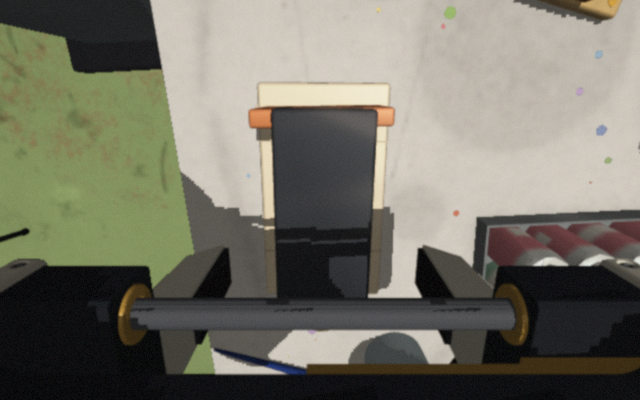

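step_arm:
  deltas: [0.5, -1, -20, 0, 91.8, 0, 0, -25, 0, 91.8, 0, 0, -20, 0, 91.8, 0, 0, -9, 0, 91.8, 0, 0, -4, 0, 91.8, 0, 0, 0, 0, 80, 0, 0, 0, 0, 72, 0, 0, 0, 0, 69, 0, 0, 0, 0, 67, 0, 0, 0, 0, 65.5]

```text
time: 26.85
tool_pos: [439.0, -346.8, 64.8]
tcp_rot: [3.141, 0.0, 1.518]
contact_force: [-0.7, -0.4, 0.2]
grip_width: 65.8
finger_force: 0.4
```

step_arm:
  deltas: [0, 0, 0, 0, 64, 0, 0, 0, 0, 58, 0, 0, 0, 0, 58, 0, 0, 0, 0, 58, 0, 0, 0, 0, 58, 0, 0, 0, 0, 58, 0, 0, 1, 0, 58, 0, 0, 2, 0, 58, 0, 0, 4, 0, 58, 0, 0, 8, 0, 58]

```text
time: 28.1
tool_pos: [439.0, -346.6, 79.9]
tcp_rot: [-3.141, -0.0, 1.518]
contact_force: [-0.2, 0.3, -2.9]
grip_width: 63.6
finger_force: 30.0
```

step_arm:
  deltas: [0, 0, 15, 0, 58, 0, 0, 25, 0, 58, 0, 0, 35, 0, 58, 0, 0, 40, 0, 58, 0, 5, 35, 0, 58, 5, 15, 20, 0, 58, 10, 25, 0, 1, 58, 15, 40, 0, 2, 58, 18, 45, 0, 2, 58, 18, 45, 0, 2, 58]

```text
time: 29.35
tool_pos: [505.4, -170.4, 251.0]
tcp_rot: [3.14, 0.001, 1.641]
contact_force: [0.3, -0.8, -1.7]
grip_width: 63.4
finger_force: 30.0
```

step_arm:
  deltas: [18, 45, 0, 2, 58, 18, 45, 0, 2, 58, 18, 45, 0, 2, 58, 18, 45, 0, 2, 58, 18, 45, 0, 0, 58, 15, 40, 0, 0, 58, 10, 30, 0, 0, 58, 5, 15, 0, 0, 58, 0.5, 7, 0, 0, 58, 0, 0, 0, 0, 58]

```text
time: 30.6
tool_pos: [625.3, 144.7, 250.0]
tcp_rot: [-3.142, 0.0, 1.78]
contact_force: [0.5, 1.1, -2.8]
grip_width: 63.4
finger_force: 30.0
```

step_arm:
  deltas: [0, 1, -20, 0, 58, 0, 0, -35, 0, 58, 0, 0, -40, 0, 58, 0, 0, -40, 0, 58, 0, 0, -40, 0, 58, 0, 0, -30, 0, 58, 0, 0, -15, 0, 58, 0, 0, -7, 0, 58, 0, 0, -3, 0, 58, 0, 0, -1, 0, 58]

```text
time: 31.85
tool_pos: [626.2, 146.3, 19.7]
tcp_rot: [3.14, 0.0, 1.78]
contact_force: [0.2, 0.4, -2.4]
grip_width: 64.0
finger_force: 30.0
```

step_arm:
  deltas: [0, 0, -0.5, 0, 58, 0, 0, -0.5, 0, 58, 0, 0, -0.4, 0, 58, 0, 0, -0.3, 0, 58, 0, 0, 0, 0, 58, 0, 0, 0, 0, 58, 0, 0, 0, 0, 58, 0, 0, 0, 0, 58, 0, 0, 0, 0, 58, 0, 0, 0, 0, 58]

```text
time: 33.1
tool_pos: [625.5, 146.3, 17.1]
tcp_rot: [3.141, -0.0, 1.78]
contact_force: [0.1, 0.4, -1.9]
grip_width: 63.8
finger_force: 30.0
```

step_arm:
  deltas: [0, 0, -0.3, 0, 58, 0, 0, -0.3, 0, 58, 0, 0, -0.3, 0, 58, 0, 0, 0, 0, 58, 0, 0, 0, 0, 58, 0, 0, 0, 0, 66, 0, 0, 0, 0, 72, 0, 0, 0, 0, 85, 0, 0, 0, 0, 91.8, 0, 0, 0, 0, 91.8]

```text
time: 34.35
tool_pos: [625.6, 146.3, 16.1]
tcp_rot: [3.141, 0.0, 1.78]
contact_force: [-0.6, 0.9, 0.2]
grip_width: 91.4
finger_force: 0.0
```

step_arm:
  deltas: [0, 0, 15, 0, 91.8, 0, 0, 30, 0, 91.8, 0, 0, 45, 0, 91.8, 0, 0, 50, 0, 91.8, 0, 0, 50, 0, 91.8, 0, 0, 50, 0, 91.8, -10, -20, 40, 0, 91.8, -15, -40, 0, 0, 91.8, -15, -40, 0, 0, 91.8, -5, -20, 0, 0, 91.8]

```text
time: 35.6
tool_pos: [579.8, 24.7, 297.6]
tcp_rot: [3.14, 0.001, 1.778]
contact_force: [-0.1, -0.1, -0.3]
grip_width: 91.7
finger_force: 0.0
```

Run:
```python
from h import *
im,c,o=snap("wrist","w8"); print(o["tool_pos"],o["tcp_rot"])
p=proj(c,[[625.3,146.7,36]])[0]; print(p); u,v=p.astype(int)
g=im.max(2); m=np.zeros(g.shape,np.uint8); m[max(v-80,0):v+80,u-60:u+60]=(g[max(v-80,0):v+80,u-60:u+60]<95)*255
n,l,st,ce=cv2.connectedComponentsWithStats(m); i=1+st[1:,4].argmax(); print(st[i])
P=ray(c,np.argwhere(l==i)[:,::-1],36)[:,:2].astype(np.float32); print(cv2.minAreaRect(P))
```

```text
[579.80987431  24.66220888 297.6412602 ] [3.13993438e+00 6.20147615e-04 1.77846408e+00]
[385.1209014   66.18594215]
[ 347    0   72  137 8537]
((622.265869140625, 140.27633666992188), (75.28158569335938, 141.40737915039062), 11.912849426269531)
```

step_arm:
  deltas: [-8, -15, 0, -8, 91.8, -15, -30, 0, -10.5, 91.8, -18, -40, 0, -10.5, 91.8, -20, -45, 0, -10.5, 91.8, -20, -45, 0, -10.5, 91.8, -20, -45, 0, -10.5, 91.8, -18, -40, 0, -10.5, 91.8, -14, -25, -10, -10.5, 91.8, -5, -15, -25, -10.5, 91.8, 0, 0, -25, -10.5, 91.8]

```text
time: 36.9
tool_pos: [443.0, -274.5, 235.9]
tcp_rot: [3.141, -0.001, -0.016]
contact_force: [-0.2, 0.4, -0.3]
grip_width: 91.7
finger_force: 0.0
```

step_arm:
  deltas: [0, 0, -20, -2.4, 91.8, 0, 0, -10, 0, 91.8, 0, 0, 0, 0, 91.8, 0, 0, 0, 0, 91.8, 0, 0, 0, 0, 91.8, 0, 0, 0, 0, 91.8, 0, 0, 0, 0, 91.8, 0, 0, 0, 0, 91.8, 0, 0, 0, 0, 91.8, 0, 0, 0, 0, 91.8]

```text
time: 38.15
tool_pos: [442.5, -273.7, 206.1]
tcp_rot: [3.142, 0.0, -0.051]
contact_force: [-0.7, 0.3, 0.5]
grip_width: 91.7
finger_force: 0.0
```

Run:
```python
from h import *
im,c,o=snap("wrist","w9"); print(o["tool_pos"],o["tcp_rot"])
print(proj(c,[[442,-276,72],[396,-275,72],[488,-277,72],[434.7,-415,72]]).round())
hsv=cv2.cvtColor(im,cv2.COLOR_BGR2HSV);m=((hsv[:,:,0]<15)&(hsv[:,:,1]>120)&(hsv[:,:,2]>60)).astype(np.uint8)
n,l,st,ce=cv2.connectedComponentsWithStats(m)
for i in range(1,n):
    if st[i,4]>300:
        r=cv2.minAreaRect(ray(c,np.argwhere(l==i)[:,::-1],72)[:,:2].astype(np.float32)); print(st[i],ce[i],r)
print(-c[1].T@c[2])
```

```text
[ 442.52480382 -273.73036619  206.11490014] [ 3.14153745e+00  5.67585628e-05 -5.09136774e-02]
[[326. 193.]
 [327. 243.]
 [324. 139.]
 [488. 194.]]
[ 140    0   86   48 2189] [184.78072179  21.87665601] ((585.7123413085938, -176.60572814941406), (59.75336837768555, 33.22972106933594), 72.00833892822266)
[   0  106  133  141 6673] [ 61.08107298 176.18612318] ((465.1669616699219, -37.77568817138672), (71.60231018066406, 135.06741333007812), 24.107763290405273)
[ 320  135   15  107 1363] [327.40865737 186.41746148] ((444.4988098144531, -277.29052734375), (11.844647407531738, 93.56322479248047), 87.62134552001953)
[ 523.55698491 -277.7670002   364.01068257]
```

View pics/w9.png

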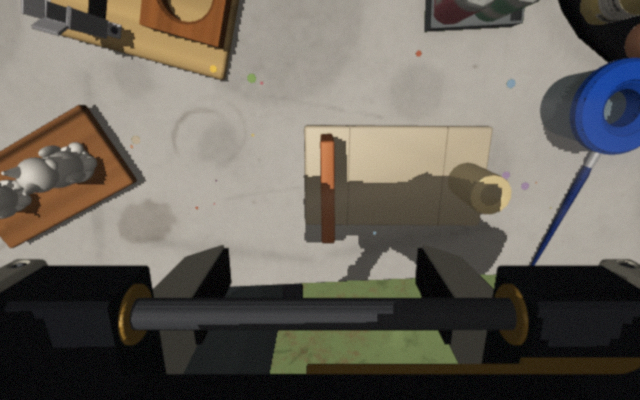

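step_arm:
  deltas: [1, -3.5, -20, 0.4, 91.8, 0, 0, -35, 0, 91.8, 0, 0, -40, 0, 91.8, 0, 0, -35, 0, 91.8, 0, 0, -20, 0, 80, 0, 0, -10, 0, 70, 0, 0, -4, 0, 60, 0, 0, 0, 0, 50, 0, 0, 0, 0, 40, 0, 0, 0, 0, 30]

```text
time: 39.45
tool_pos: [443.8, -277.4, 42.7]
tcp_rot: [3.141, -0.001, -0.044]
contact_force: [-0.8, 0.2, 0.4]
grip_width: 36.2
finger_force: 0.0
```

step_arm:
  deltas: [0, 0, 0, 0, 24, 0, 0, 0, 0, 20, 0, 0, 0, 0, 17, 0, 0, 0, 0, 15, 0, 0, 0, 0, 14, 0, 0, 0, 0, 13, 0, 0, 0, 0, 8, 0, 0, 0, 0, 8, 0, 0, 0, 0, 8, 0, 0, 0, 0, 8]

```text
time: 40.7
tool_pos: [443.5, -277.3, 42.1]
tcp_rot: [3.141, -0.0, -0.044]
contact_force: [1.0, -0.5, -0.2]
grip_width: 11.7
finger_force: 30.0
```

step_arm:
  deltas: [0, 0, 8, 0, 8, 0, 0, 20, 0, 8, 0, 0, 30, 0, 8, 0, 0, 35, 0, 8, 5, 5, 35, 0, 8, 15, 15, 20, -1, 8, 25, 25, 0, -2, 8, 30, 29, 0, -2.3, 8, 30, 30, 0, -3, 8, 30, 29, 0, -3, 8]

```text
time: 41.95
tool_pos: [579.2, -143.1, 190.6]
tcp_rot: [3.141, 0.0, -0.243]
contact_force: [0.3, -0.5, -1.0]
grip_width: 11.9
finger_force: 30.0
```

step_arm:
  deltas: [25, 25, 0, -2, 8, 18, 17, 0, -2, 8, 10, 10, 0, 0, 8, 4, 2.5, 0, 0, 8, 0, 0, 0, 0, 8, 0, 0, 0, 0, 8, 0, 0, 0, 0, 8, 0, 0, 0, 0, 8, 0, 0, 0, 0, 8, 0, 0, 0, 0, 8]

```text
time: 43.2
tool_pos: [635.5, -89.7, 190.1]
tcp_rot: [3.142, 0.0, -0.311]
contact_force: [0.1, -0.9, -1.0]
grip_width: 11.7
finger_force: 30.0
```

Run:
```python
from h import *
im,c,o=snap("wrist","w10"); print(o["tool_pos"],o["tcp_rot"])
a=np.radians(-17.8);R=np.array([[np.cos(a),-np.sin(a)],[np.sin(a),np.cos(a)]])
L=np.array([[-57.5,53.5],[57.5,53.5],[57.5,22.5],[-57.5,22.5],[62,80],[62,-80]])@R.T+[623.8,-126.1]
print(proj(c,np.c_[L,[73,73,73,73,12,12]]).round())
hsv=cv2.cvtColor(im,cv2.COLOR_BGR2HSV);m=((hsv[:,:,0]<15)&(hsv[:,:,1]>120)&(hsv[:,:,2]>60)).astype(np.uint8)
n,l,st,ce=cv2.connectedComponentsWithStats(m)
for i in range(1,n):
    if st[i,4]>300: print(st[i],ce[i],cv2.minAreaRect(ray(c,np.argwhere(l==i)[:,::-1],190+30)[:,:2].astype(np.float32)))
v=im[60:330,120:520]; cv2.imwrite("pics/w10c.png",cv2.resize(v,None,fx=2,fy=2,interpolation=cv2.INTER_CUBIC))
```

```text
[635.50536279 -89.72416787 190.13796341] [ 3.14151579e+00  4.29385066e-05 -3.10892910e-01]
[[305. 263.]
 [303. 126.]
 [344. 126.]
 [341. 263.]
 [278. 115.]
 [451. 115.]]
[111  44  27  61 419] [128.47732697  74.54653938] ((738.995849609375, -52.4117317199707), (7.254160404205322, 19.220733642578125), 70.28042602539062)
[144  52  28  52 586] [160.83447099  78.30887372] ((734.6066284179688, -62.746910095214844), (8.142128944396973, 16.38473892211914), 70.99442291259766)
[ 371  146   80   76 3660] [409.54153005 182.53661202] ((672.0921630859375, -134.967041015625), (27.886831283569336, 28.7455997467041), 72.18093872070312)
[ 307  168   32  130 3686] [322.55995659 233.62235486] ((662.1887817382812, -98.0805435180664), (11.918811798095703, 54.12325668334961), 72.6749267578125)
[145 201  47  58 471] [168.59235669 228.23991507] ((683.5093383789062, -42.44785690307617), (25.02189064025879, 6.366720199584961), 8.08099365234375)
[310 330  36  34 955] [324.75497382 346.86596859] ((612.3709716796875, -84.30693817138672), (15.233936309814453, 17.141202926635742), 72.19365692138672)
```

View pics/w10c.png

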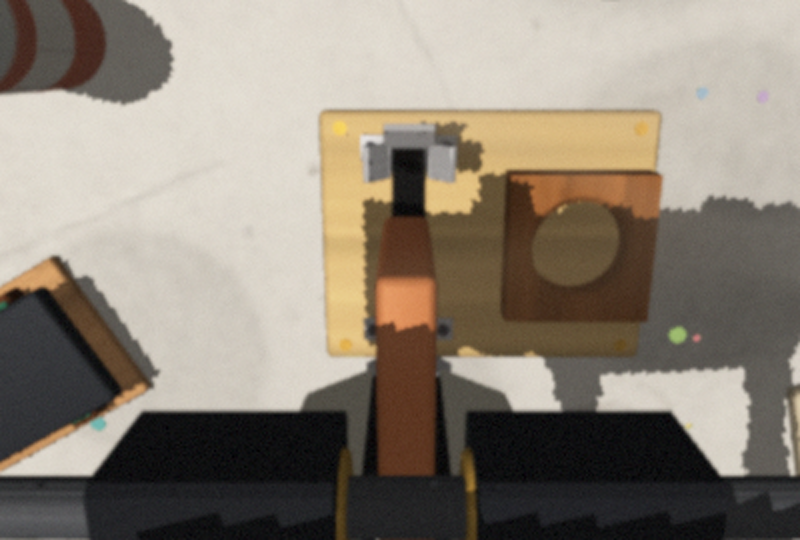

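step_arm:
  deltas: [-0.2, -0.8, -15, 0, 8, 0, 0, -25, 0, 8, 0, 0, -25, 0, 8, 0, 0, -12, 0, 8, 0, 0, -5, 0, 8, 0, 0, -4, 0, 8, 0, 0, -4, 0, 8, 0, 0, -4, 0, 8, 0, 0, -4, 0, 8, 0, 0, 0, 0, 8]

```text
time: 44.5
tool_pos: [635.1, -90.5, 91.8]
tcp_rot: [3.141, 0.001, -0.311]
contact_force: [-0.3, -0.3, -1.6]
grip_width: 11.8
finger_force: 30.0
```

step_arm:
  deltas: [0, 0, -3, 0, 8, 0, 0, -3, 0, 8, 0, 0, -3, 0, 8, 0, 0, -3, 0, 8, 0, 0, -3, 0, 8, 0, 0, -3, 0, 8, 0, 0, -2, 0, 8, 0, 0, -2, 0, 8, 0, 0, 0, 0, 8, 0, 0, 0, 0, 8]

```text
time: 45.75
tool_pos: [635.4, -90.5, 70.2]
tcp_rot: [3.141, -0.0, -0.311]
contact_force: [-0.3, 0.1, -1.1]
grip_width: 11.8
finger_force: 30.0
```

step_arm:
  deltas: [0, 0, -3, 0, 8, 0, 0, -3, 0, 8, 0, 0, -3, 0, 8, 0, 0, -3, 0, 8, 0, 0, -3, 0, 8, 0, 0, -3, 0, 8, 0, 0, -3, 0, 8, 0, 0, -3, 0, 8, 0, 0, -2, 0, 8, 0, 0, 0, 0, 8]

```text
time: 47.0
tool_pos: [635.2, -90.5, 43.9]
tcp_rot: [3.141, 0.0, -0.311]
contact_force: [0.9, 0.5, -1.5]
grip_width: 11.9
finger_force: 30.0
```

step_arm:
  deltas: [0, 0, -0.6, 0, 8, 0, 0, -0.5, 0, 8, 0, 0, -0.4, 0, 8, 0, 0, -0.3, 0, 8, 0, 0, -0.2, 0, 8, 0, 0, 0, 0, 8, 0, 0, 0, 0, 8, 0, 0, 0, 0, 8, 0, 0, 0, 0, 8, 0, 0, 0, 0, 8]

```text
time: 48.25
tool_pos: [635.3, -90.5, 42.2]
tcp_rot: [3.142, 0.0, -0.311]
contact_force: [-0.6, -0.2, -1.1]
grip_width: 11.8
finger_force: 30.0
```

step_arm:
  deltas: [0, 0, -0.4, 0, 8, 0, 0, -0.3, 0, 8, 0, 0, -0.2, 0, 8, 0, 0, 0, 0, 8, 0, 0, 0, 0, 8, 0, 0, 0, 0, 8, 0, 0, 0, 0, 8, 0, 0, 0, 0, 8, 0, 0, 0, 0, 8, 0, 0, 0, 0, 8]

```text
time: 49.5
tool_pos: [635.4, -90.5, 42.1]
tcp_rot: [3.141, -0.0, -0.311]
contact_force: [-3.4, 0.8, 6.6]
grip_width: 11.8
finger_force: 30.0
```

step_arm:
  deltas: [0, 0, 0, 0, 14, 0, 0, 0, 0, 17, 0, 0, 0, 0, 24, 0, 0, 0, 0, 34, 0, 0, 0, 0, 44, 0, 0, 10, 0, 44, 0, 0, 25, 0, 44, 0, 0, 40, 0, 44, 0, 0, 45, 0, 44, 0, 0, 48, 0, 60]

```text
time: 50.75
tool_pos: [635.1, -90.4, 211.3]
tcp_rot: [3.141, -0.0, -0.311]
contact_force: [-0.2, -0.1, 0.7]
grip_width: 50.4
finger_force: 0.0
```

step_arm:
  deltas: [-10, -15, 10, 9, 91.8, -20, -30, 10, 9, 91.8, -24, -40, 0, 9, 91.8, -26, -42, 0, 9, 91.8, -26, -44, 0, 9, 91.8, -26, -44, 0, 9, 91.8, -25, -42, 0, 9, 91.8, -22, -34, 0, 9, 91.8, -14, -23, 0, 9, 91.8, -7, -11, 0, 9, 91.8]

```text
time: 52.0
tool_pos: [434.3, -417.0, 230.0]
tcp_rot: [3.141, 0.001, 1.263]
contact_force: [0.2, 0.3, -0.7]
grip_width: 91.7
finger_force: 0.0
```

```bash
cat > tube.py <<'E'
from h import *
im,c,o=snap("wrist","w11"); print(o["tool_pos"],o["tcp_rot"])
p=proj(c,[[434.7,-415.4,72]])[0]; print(p); print("campos",-c[1].T@c[2])
u,v=p.astype(int)
a=im[v-45:v+45,u-50:u+50]; hsv=cv2.cvtColor(a,cv2.COLOR_BGR2HSV)
print("HSV at ring:",[tuple(hsv[45+dy,50+dx]) for dx,dy in ((0,0),(12,0),(-12,0),(0,12),(0,-12),(25,0),(-25,0))])
g=cv2.cvtColor(a,cv2.COLOR_BGR2GRAY)
for nm,par in (("outer",(14,26)),("inner",(6,13))):
    cc=cv2.HoughCircles(cv2.resize(g,None,fx=4,fy=4,interpolation=cv2.INTER_CUBIC),cv2.HOUGH_GRADIENT,1,20,param1=80,param2=25,minRadius=par[0]*4,maxRadius=par[1]*4)
    if cc is not None:
        for q in cc[0][:4]: 
            uv=q[:2]/4+[u-50,v-45]; print(nm,uv,q[2]/4,ray(c,uv,72)[0].round(1))
E
python3 tube.py
```

```text
[ 434.2704826  -416.97381911  230.01725562] [3.14080414e+00 6.92632591e-04 1.26322731e+00]
[322.45174167 184.21893166]
campos [ 458.95141589 -339.74322101  387.85840456]
HSV at ring: [(np.uint8(20), np.uint8(93), np.uint8(124)), (np.uint8(23), np.uint8(80), np.uint8(232)), (np.uint8(23), np.uint8(79), np.uint8(232)), (np.uint8(25), np.uint8(70), np.uint8(189)), (np.uint8(25), np.uint8(68), np.uint8(239)), (np.uint8(19), np.uint8(55), np.uint8(210)), (np.uint8(20), np.uint8(54), np.uint8(218))]
outer [321.625 174.875] 17.05 [ 436.6 -406.8   72. ]
outer [321.375 181.125] 14.575 [ 434.6 -412.3   72. ]
inner [321.625 186.875] 9.425 [ 433.2 -417.6   72. ]
```

Run:
```python
from h import *
im,c=load("w11"); hsv=cv2.cvtColor(im,cv2.COLOR_BGR2HSV)
m=((hsv[:,:,1]>62)&(hsv[:,:,2]>170)&(hsv[:,:,0]>20)&(hsv[:,:,0]<32)).astype(np.uint8); m[:140]=0;m[230:]=0;m[:,:280]=0;m[:,370:]=0
for v in range(156,214,3): print(v,''.join('#' if t else '.' for t in m[v,286:360]))
d=(hsv[:,:,2]<180).astype(np.uint8); d[:172]=0; d[201:]=0; d[:,:306]=0; d[:,338:]=0
n,l,st,ce=cv2.connectedComponentsWithStats(d); i=l[184,322]; print(st[i],ce[i],ray(c,ce[i],72))
```

```text
156 ..........................................................................
159 ............................................#.............................
162 ..........................................................................
165 ..........................................................................
168 ................................#######...................................
171 .........................####...............###...........................
174 ......................#############################..#....................
177 ....................##############....#.############......................
180 ..................###########...#...........###########...................
183 .................#########...................##########...................
186 .................#########....................#########...................
189 .................##########...................#########...................
192 ...................#########................##########....................
195 ....................############........#############.....................
198 ......................############################........................
201 .........................######################...........................
204 ................................######.#..................................
207 ..........................................................................
210 ..........................................................................
213 ..........................................................................
[312 177  20  19 295] [321.60338983 186.34915254] [[ 433.344345   -417.08667446   72.        ]]
```

step_arm:
  deltas: [-0.7, -0.2, -25, 0, 91.8, 0, 0, -40, 0, 91.8, 0, 0, -40, 0, 91.8, 0, 0, -40, 0, 91.8, 0, 0, -25, 0, 91.8, 0, 0, -12, 0, 80, 0, 0, -6, 0, 65, 0, 0, 0, 0, 52, 0, 0, 0, 0, 44, 0, 0, 0, 0, 40]

```text
time: 53.3
tool_pos: [434.9, -416.1, 42.0]
tcp_rot: [3.14, 0.001, 1.26]
contact_force: [-0.5, -0.2, -0.1]
grip_width: 46.3
finger_force: 0.0
```

step_arm:
  deltas: [0, 0, 0, 0, 38, 0, 0, 0, 0, 36, 0, 0, 0, 0, 30, 0, 0, 0, 0, 30, 0, 0, 0, 0, 30, 0, 0, 0, 0, 30, 0, 0, 5, 0, 30, 0, 0, 15, 0, 30, 0, 0, 30, 0, 30, 0, 0, 35, 0, 30]

```text
time: 54.55
tool_pos: [434.6, -415.6, 127.5]
tcp_rot: [-3.141, -0.0, 1.26]
contact_force: [1.0, -0.5, -0.7]
grip_width: 35.7
finger_force: 30.0
```

step_arm:
  deltas: [0, 0, 35, 0, 30, 0, 0, 30, 0, 30, 8, 11, 17, 0, 30, 18, 25, 0, 0, 30, 26, 37, 0, 0, 30, 30, 43, 0, 0, 30, 30, 43, 0, 0, 30, 28, 40, 0, 0, 30, 20, 28, 0, 0, 30, 11, 16, 0, 0, 30]

```text
time: 55.8
tool_pos: [606.3, -170.2, 207.9]
tcp_rot: [-3.141, -0.0, 1.262]
contact_force: [-0.2, -0.9, -0.8]
grip_width: 36.1
finger_force: 30.0
```

step_arm:
  deltas: [5, 7, 0, 0, 30, 0.7, 0.6, 0, 0, 30, 0, 0, -15, 0, 30, 0, 0, -30, 0, 30, 0, 0, -35, 0, 30, 0, 0, -30, 0, 30, 0, 0, -15, 0, 30, 0, 0, -6, 0, 30, 0, 0, 0, 0, 30, 0, 0, 0, 0, 30]

```text
time: 57.05
tool_pos: [612.0, -165.4, 78.5]
tcp_rot: [3.139, 0.0, 1.26]
contact_force: [-0.1, 0.2, -1.0]
grip_width: 35.9
finger_force: 30.0
```

Run:
```python
from h import *
im,c,o=snap("wrist","w12"); print(o["tool_pos"],o["tcp_rot"],o["contact_force"])
# board edge check + block corners prediction
a=np.radians(-17.8);R=np.array([[np.cos(a),-np.sin(a)],[np.sin(a),np.cos(a)]])
L=np.array([[-35,-8],[35,-8],[-46,38],[46,38]])@R.T+[623.8,-126.1]; print(proj(c,np.c_[L,[30,30,72,72]]).round())
hsv=cv2.cvtColor(im,cv2.COLOR_BGR2HSV);m=((hsv[:,:,0]<15)&(hsv[:,:,1]>120)&(hsv[:,:,2]>60)).astype(np.uint8)
n,l,st,ce=cv2.connectedComponentsWithStats(m)
for i in range(1,n):
    if st[i,4]>150:
        s=np.argwhere(l==i)[:,::-1]; print(st[i],ce[i].round(),[cv2.minAreaRect(ray(c,s,z)[:,:2].astype(np.float32)) for z in (30,72)])
```

```text
[ 612.00242341 -165.44720587   78.4650862 ] [3.13927976e+00 1.47818939e-04 1.25979375e+00] [-0.06665958  0.18971215 -0.99504643]
[[262. 178.]
 [380. 178.]
 [217.  98.]
 [424.  98.]]
[    0     0   122   180 10677] [51. 84.] [((482.2021484375, -35.74766540527344), (82.24275207519531, 68.92174530029297), 24.343095779418945), ((513.6531372070312, -46.44346618652344), (65.50037384033203, 54.891151428222656), 24.343088150024414)]
[ 213   85  205   29 5712] [315.  99.] [((632.0414428710938, -89.79229736328125), (15.003338813781738, 113.9217529296875), 72.17903137207031), ((632.9890747070312, -89.48605346679688), (11.949080467224121, 90.73040008544922), 72.17903900146484)]
[ 264  174  116   85 5121] [322. 202.] [((613.9632568359375, -157.64889526367188), (54.93073272705078, 70.26261138916016), 72.1554946899414), ((618.5911865234375, -143.52890014648438), (43.74832534790039, 55.95901107788086), 72.1554946899414)]
```

step_arm:
  deltas: [-0.3, 0.6, -5, 0, 30, 0, 0, -5, 0, 30, 0, 0, -4, 0, 30, 0, 0, -3, 0, 30, 0, 0, -3, 0, 30, 0, 0, -3, 0, 30, 0, 0, -3, 0, 30, 0, 0, -3, 0, 30, 0, 0, -2, 0, 30, 0, 0, 0, 0, 30]

```text
time: 58.35
tool_pos: [610.9, -164.5, 46.1]
tcp_rot: [-3.141, -0.0, 1.26]
contact_force: [0.7, 0.5, -1.1]
grip_width: 36.0
finger_force: 30.0
```

step_arm:
  deltas: [0, 0, -1, 0, 30, 0, 0, -1, 0, 30, 0, 0, -0.6, 0, 30, 0, 0, -0.6, 0, 30, 0, 0, -0.4, 0, 30, 0, 0, -0.3, 0, 30, 0, 0, 0, 0, 30, 0, 0, 0, 0, 30, 0, 0, 0, 0, 30, 0, 0, 0, 0, 30]

```text
time: 59.6
tool_pos: [611.0, -164.5, 42.3]
tcp_rot: [3.142, 0.0, 1.26]
contact_force: [0.3, -1.5, -1.2]
grip_width: 35.9
finger_force: 30.0
```

step_arm:
  deltas: [0, 0, -0.4, 0, 30, 0, 0, -0.3, 0, 30, 0, 0, -0.2, 0, 30, 0, 0, 0, 0, 30, 0, 0, 0, 0, 30, 0, 0, 0, 0, 30, 0, 0, 0, 0, 30, 0, 0, 0, 0, 30, 0, 0, 0, 0, 30, 0, 0, 0, 0, 30]

```text
time: 60.85
tool_pos: [611.0, -164.5, 41.5]
tcp_rot: [3.141, 0.0, 1.26]
contact_force: [-1.7, 0.1, 0.9]
grip_width: 36.0
finger_force: 30.0
```

step_arm:
  deltas: [0, 0, 0, 0, 37, 0, 0, 0, 0, 40, 0, 0, 0, 0, 50, 0, 0, 0, 0, 64, 0, 0, 0, 0, 70, 0, 0, 10, 0, 70, 0, 0, 30, 0, 70, 0, 0, 50, 0, 70, 0, 0, 55, 0, 91.8, 0, 0, 55, 0, 91.8]

```text
time: 62.1
tool_pos: [610.8, -164.5, 244.1]
tcp_rot: [3.141, 0.0, 1.26]
contact_force: [1.5, -1.3, -0.1]
grip_width: 85.2
finger_force: 0.0
```

step_arm:
  deltas: [-5, -10, 20, 0, 91.8, -10, -20, 20, 0, 91.8, -10, -20, 20, 0, 91.8, -5, -10, 0, 0, 91.8, 0, 0, 0, 0, 91.8, 0, 0, 0, 0, 91.8, 0, 0, 0, 0, 91.8, 0, 0, 0, 0, 91.8, 0, 0, 0, 0, 91.8, 0, 0, 0, 0, 91.8]

```text
time: 63.35
tool_pos: [581.1, -224.5, 301.4]
tcp_rot: [3.142, 0.0, 1.26]
contact_force: [-0.1, 0.0, 1.5]
grip_width: 91.6
finger_force: 0.0
```

Run:
```python
from h import *
im,c,o=snap("wrist","w13"); print(o["tool_pos"])
hsv=cv2.cvtColor(im,cv2.COLOR_BGR2HSV)
p=proj(c,[[611,-166,72]])[0]; print(p); u,v=p.astype(int)
m=((hsv[:,:,1]<110)&(hsv[:,:,1]>50)&(hsv[:,:,2]>170)).astype(np.uint8)
for y in range(v-30,v+32,4): print(y,''.join('#' if t else '.' for t in m[y,u-36:u+36]))
m=((hsv[:,:,0]<15)&(hsv[:,:,1]>120)&(hsv[:,:,2]>60)).astype(np.uint8); m[:,:u-150]=0
n,l,st,ce=cv2.connectedComponentsWithStats(m)
for i in range(1,n):
    if st[i,4]>300: print(st[i],cv2.minAreaRect(ray(c,np.argwhere(l==i)[:,::-1],72)[:,:2].astype(np.float32)))
t0,ct=load("top5"); im,ct,o=snap("top","top13")
# batt in top
g=im.max(2); p=proj(ct,[[625.3,146.7,36]])[0].astype(int); a=(g<75).astype(np.uint8); mm=np.zeros_like(a); mm[p[1]-25:p[1]+25,p[0]-30:p[0]+30]=a[p[1]-25:p[1]+25,p[0]-30:p[0]+30]
n,l,st,ce=cv2.connectedComponentsWithStats(mm); i=1+st[1:,4].argmax(); print("batt",st[i],cv2.minAreaRect(ray(ct,np.argwhere(l==i)[:,::-1],36)[:,:2].astype(np.float32)),ray(ct,ce[i],36))
# cat/rabbit whites
w=((im.max(2)-im.min(2)<35)&(im.min(2)>110)).astype(np.uint8)
for nm,P in (("cat",[471,-33,55]),("rab",[440,41,55])):
    q=proj(ct,[P])[0].astype(int); d=cv2.absdiff(cv2.cvtColor(im,6),cv2.cvtColor(t0,6))[q[1]-8:q[1]+9,q[0]-8:q[0]+9]; print(nm,q,d.mean(),d.max())
```

```text
[ 581.06227346 -224.45059442  301.39893478]
[332.71385922 109.9128874 ]
79 ##......................................................................
83 .#......................................................................
87 ###.....................................................................
91 .#.#.................................................................#..
95 .####......................#####.........####...........................
99 .##.#..................####.....###########....###......................
103 #.###...............############..........##########................##.#
107 ..###...............#########................########...................
111 ...................#########.................#########.................#
115 ..##.................#########...#..........#########..............#.###
119 #.###..................######..####################................#####
123 #.####....................######################...................#####
127 .##...............................######...........................#####
131 ...##..............................................................#####
135 ...##..............................................................#####
139 ........................................................................
[ 182    0   47   80 1851] ((494.1629333496094, -53.17364501953125), (69.71287536621094, 48.954139709472656), 24.293832778930664)
[ 285   21   93   20 1391] ((632.0272827148438, -92.63238525390625), (17.160436630249023, 91.31407165527344), 72.18201446533203)
[ 302   79   61   60 2308] ((610.3621215820312, -165.03456115722656), (60.2781982421875, 62.45616149902344), 72.1904067993164)
batt [249 167  47  28 275] ((623.748291015625, 143.4659881591797), (69.8204345703125, 147.79209899902344), 11.923921585083008) [[617.77086171 114.29587546  36.        ]]
cat [327 228] 16.955017301038062 72
rab [303 238] 20.67128027681661 85
```

Run:
```python
from h import *
a=cv2.cvtColor(cv2.imread("pics/top0.png"),6); b=cv2.cvtColor(cv2.imread("pics/top13.png"),6)
d=cv2.absdiff(a,b)[220:237,319:336]; print("cat diff",d.mean(),d.max())
print("shift",cv2.phaseCorrelate(a[216:241,314:341].astype(np.float64),b[216:241,314:341].astype(np.float64)))
s=cv2.cvtColor(cv2.imread("pics/scene0.png"),6); snap("scene","s13"); t=cv2.cvtColor(cv2.imread("pics/s13.png"),6)
print("scene cat diff",cv2.absdiff(s,t)[212:240,348:368].mean())
im,c=load("w10"); g=cv2.imread("pics/s3.png"); h=cv2.imread("pics/s13.png"); print("jar scene diff",cv2.absdiff(g,h)[262:300,215:262].mean())
o=get_obs();print(o["contact_force"],o["time"])
```

```text
cat diff 5.823529411764706 14
shift ((0.5592186298461481, 0.4759978179712743), 0.9954372022287269)
scene cat diff 2.25
jar scene diff 1.6862635311683465
[-0.10233429 -0.27875782  0.20664659] 63.5
```

All objects measure in place, so I'm handing the job in.

```bash
python3 -c "
from plant import *
print(close_job())"
```

```text
the job is handed in; nothing more can be done
None
```

The setting is stripped and the job is handed in; my last pictures showed everything in its place and the cat unmoved, though no verdict came back. The batt's final position is only a rough reading: about 4 mm off the rest's centre by the top camera, inside the limits.

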